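# Click the length stop into its notch and bring the cheese up to it

## Robot

A 6-joint arm with a two-finger parallel gripper is mounted at the origin on a cart in front of the work surface, level with it; the furniture and walls round the work are solid. World frame = base frame: x ahead of the robot, y to its left, z up, the work surface at z = 0. Lengths are in m, angles in rad, forces in N, time in s.
With the tool pointing down it reaches from about 0.4 to 0.825 m from the base axis. Payload 7 kg.
Tool frame: the origin (TCP) lies midway between the tips of the shut fingers; the grasp point (between the pads) lies arm.hold_point_z behind it (arm.hold_point_z is the distance from the TCP to the grasp point, in m); z points along the fingers, y is the line along which they close (so a half turn about z gives the same grasp; the last joint's range is limited). The gripper opens to 88 mm and grips with 3 to 60 N. Pads are 19 mm wide; open, the fingers measure 130 mm over their backs; the gripper's body (78 mm by 193 mm) begins 47 mm behind the grasp point.
Start: joints at [1.629, 0.359, 0.012, 0, -1.224, -0.288], TCP at [0.154, 0.657, 0.227] pointing down, gripper open.
Joint ranges: [-3.07, 3.07], [-1.43, 2.12], [-1.02, 1.25], [-3.03, 1.67], [-3.05, -0], [-3.03, 3.03]. Speed limits (rad/s): [2.39, 2.39, 3.01, 3.14, 3.14, 3.14].

## Interface

Orientations are given as [roll, pitch, yaw] about the fixed x, y, z axes, in that order (R = Rz(yaw) Ry(pitch) Rx(roll)).
In Python, from station import arm gives the robot as it stands.
- The arm moves only by the shell command python3 -m crank 'ROWS' [OPENING] [FORCE]. ROWS is JSON, a list that holds one entry, the list of rows, each a list of 4 numbers: the shift along the tool's x, y, z in units of 25 mm (1.0 is 25 mm), then the turn about the tool's z in units of 5 degrees (1.0 is 5 degrees). A call has 1 to 12 rows; each row is the pose to reach, as a shift and turn from the pose commanded when the call began, along the tool's axes at that moment; what a row does not reach only later rows make up. A row lasts 1/8 s, in which the tool goes at most 62.5 mm and 10.7 degrees, less where a joint would pass 70% of its speed; a pose out of reach is approached as far as the arm can. A call with a gripper value outside its range is refused whole. OPENING is the closure, from 0 (fully open) to 1 (shut), set as the call begins (- or left out, the last holds). The fingers move at their own pace and stop on an object; FORCE is the grip in N (left out, the last holds). Time passes only in rows, so rows that repeat a pose let the fingers close. It gives the time, the measured TCP pose, the force, the opening and the grip force at its end, in the units of the state.
- arm.get_state(): the state, without advancing time (a new reading comes with each control period).
- arm.grab_frame(name): name is "scene" or "top"; returns (picture, depth): 420x560x3 uint8, red, green, blue; 420x560 float32, m along the optical axis (not along the pixel's ray), 0 where there is no reading.
- arm.get_calibration(name): a dict with "mtx" (3x3 intrinsics, pixels), "R" (3x3) and "t" (3): a world point X has camera coordinates R X + t. Camera axes: x right, y down, z forward; pixel columns grow to the right and rows downward; lengths in m; the calibration is good to about 2 mm. A picture is of the moment at which its call begins. get_calibration takes no time and is no camera call.
- arm.job_done(): hands the job in; it is judged then, once.
Trained networks look in the newest picture that a camera, given by its name, has taken for a name from the list of things; names that differ only in an ending like _2 or _b are one class to them, and where a whole thing is asked for, a point or a joint stands for the part that bears it (a point fixed in the world has none). Each returns a list of dicts, best first, with "score" (0 to 1); they miss things now and then, are a little off and sometimes report something else, mostly with a low value. They report only what shows in the picture. A call takes as long as a camera call. They do not tell look-alikes from the thing itself.
- arm.recognise(thing, camera): "extent" ([left, top, width, height] in pixels, round what is visible of it).
- arm.trace(thing, camera): "mask" (420x560 bool, what is visible of it) and "extent" ([left, top, width, height] in pixels, round what is visible of it).
The state is a dict: "t": time; "q": joint angles; "qd": joint speeds; "joint_efforts": joint torques, N m; "eef_pos": TCP position; "ee_rot": TCP orientation; "force": force on the tool from outside, world axes, zero at the start; "moment": the same for the moment, N m; "width": finger opening in m; "gripper_force": force on a finger pad.
Only numpy, scipy, OpenCV 4.12 (cv2) and the standard library are available. Lean on these libraries where they do the work, as an engineer would, in place of code of your own. Each camera call takes 0.05 s, during which the arm holds its last target. There are 200 camera calls.

## Task

Set up the cutting board for portioning: push the sliding stop along the board's rail until it clicks into the notch beside the red tab, and only then push the block of cheese along the board until its end sits squarely against the stop. Just push with the fingers: do not pinch the stop or lift the cheese, and leave the stop clicked in at the red tab. Leave the other things where they are.

Things in the scene. Friction and masses are not known exactly. Their poses are not given: they have to be found in the camera images.
- board: Pale wooden cutting board, 240 (x) x 470 (y) x 18 mm, fixed; place and yaw vary. Origin under its centre, on the worktop; y runs along the rail (robot's left at yaw 0), x points to the rail side, away from the robot. On it along y stands a fence: front face at x = 75 mm, 20 mm wide, rail on top at z = 52 mm, with notches at y = 5, 45 and 85 mm. A dark knife line crosses at y = -45 mm.
- stop (a joint): Travel (m) of the sliding stop toward board -y: its middle is at board y = 0.185 - value. Starts at 0.005 to 0.05; notches at 0.100, 0.140, 0.180; end at 0.195. Slides with about 2 N. Within about 4 mm of a notch centre a spring ball pulls it in (it jumps ahead, the push force dips); about 11 N pushes it out again, either way, so it can pass a notch or be pushed back.
- stop_centre (a point): Middle of the stop, 52 mm above the worktop, at board x = 85 mm on the rail. A black carriage (32 x 26 mm, with its steel knob up to 79 mm high, white pointer line) carries a white upright plate over the board toward the robot: board x -48 to 71 mm, 20 mm thick in y, from 20 to 70 mm above the worktop.
- stop_right_face (a point): Centre of the stop plate's face toward the cheese (board -y), 10 mm from the stop's middle, at board x = 11 mm, 44 mm above the worktop. The cheese's end must come against this face. Axes as the board's.
- stop_left_face (a point): Centre of the stop plate's other face (toward board +y), where it can be pushed toward the notches. Same height. Axes as the board's. This face and the other must not be pressed by the fingers at the same time (that is a pinch).
- red_tab: Red upright tab, 10 x 16 x 50 mm, fixed behind the rail at board x = 111.5 mm, beside one of the three notches (blue and yellow tabs mark the other two; the order varies). Origin at the centre of its underside on the board top, axes as the board's. With the stop in this notch, stop_centre has the same board y as the tab.
- cheese: Loose block of firm yellow cheese, 56 (x) x 130 (y, its length) x 50 mm high, about 0.26 kg, lying on the board at its -y end, its middle 10 to 20 mm in front of the fence, yaw within 0.1 rad of the board's; origin at the centre of its underside. Its y axis points to the stop.
- cheese_left_end (a point): Centre of the cheese's end face toward the stop, 25 mm above the board. It starts 50 mm or more short of the nearest notch's stop face.
- cheese_right_end (a point): Centre of the cheese's other end face, where it can be pushed toward the stop.
- garlic: Bystander: garlic bulb, 53 mm, on the board's front left part (board x about -85 mm, y about 130 mm), in front of the stop plate's reach. Origin at its underside.
- jar_red: Bystander: spice jar with red cap, 45 x 45 x 109 mm, right of the board.
- white_mill: Bystander: small salt shaker with grey cap, 44 x 44 x 90 mm, right of the board.
- onion: Bystander: red onion, 84 mm, left of the board.
- black_mug: Bystander: black mug, 88 x 126 x 106 mm, behind the board.
Mind the look-alikes: they are no part of the job. There is more than one size of the cheese; the job needs the larger.

How it is judged:
On the way, in this order (a step that is already met when the one before it is completed fails the run):
1. the stop rests in the notch beside the red tab (y of stop_centre in the frame of red_tab between -0.0025 and 0.0025 m and velocity of joint stop between -0.01 and 0.01 m/s), for 0.3 s.
2. the cheese is squarely against the stop (all of step 1 and y of cheese_left_end in the frame of stop_right_face between -0.006 and 0.003 m and angle between the y axis of cheese and the y axis of board, either way round below 0.1 rad and x of cheese in the frame of board between -0.01 and 0.06 m and z of cheese in the frame of board between 0.012 and 0.024 m), for 0.2 s.
At the end, for the whole second after the job is handed in: The stop is clicked in at the red tab (middle within 2.5 mm of the tab's along the rail); the cheese lies flat on the board at rest, its end face centre within 6 mm of the stop's face and its length within 0.10 rad of the rail; the bystanders are within 30 mm of where they stood (all of step 2 and linear speed of cheese below 0.01 m/s and distance of each of garlic, jar_red, white_mill, onion, black_mug from where it was at the start of the episode below 0.03 m); the robot touches nothing.
It fails at once if the stop is pinched (both faces of its plate pressed by the fingers at once) (contact force between the fingers and stop_c0 above 1.5 N and contact force between the fingers and stop_c1 above 1.5 N).
It fails at once if the cheese is lifted more than about 12 mm off the board (z of cheese in the frame of board above 0.03 m).
It fails at once if the cheese is tipped up (angle between cheese's own z axis and vertical above 0.3 rad).
It fails at once if a bystander (garlic, spice jar, salt shaker, onion or mug) is knocked away or lifted (distance of any of garlic, jar_red, white_mill, onion, black_mug from where it was at the start of the episode above 0.03 m).
It also fails if it takes over 51 s, if anything falls off the work surface, if the arm or the gripper's body presses on something with over 40 N, if the wrist force passes 120 N, or if a joint passes its speed limit or range.

## Working session

There is one attempt and no reset: what is moved stays moved. The work goes in short steps, Python scripts to look and compute and a shell command to move; the robot and the scene stay as the last step left them, time stands still between calls to the robot, and variables do not carry over. Pictures are saved under pics/ and viewed, at most 10 in all, crops included, and the job is handed in when it is done.

```bash
mkdir -p pics
cat > h.py <<'E'
import numpy as np,cv2
from station import arm
def cloud(name):
    im,d=arm.grab_frame(name);c=arm.get_calibration(name)
    v,u=np.mgrid[:420,:560];K=np.array(c["mtx"]);R=np.array(c["R"]);t=np.array(c["t"])
    P=np.stack([(u-K[0,2])/K[0,0]*d,(v-K[1,2])/K[1,1]*d,d],-1)
    W=(P-t)@R
    W[d==0]=np.nan
    return im,W
def save(im,n): cv2.imwrite("pics/"+n,im[:,:,::-1])
E
python3 - <<'E'
from h import *
a,_=cloud("scene");b,_=cloud("top")
save(a,"s0.png");save(b,"t0.png")
s=arm.get_state();print(s["eef_pos"],s["ee_rot"],s["t"],s["width"],arm.hold_point_z)
E
```

```text
[0.15366635 0.65684164 0.22576088] [ 3.14017674e+00 -1.15169088e-04 -2.29901663e-01] 0.1 0.08788641438444149 0.0188
```

View pics/s0.png

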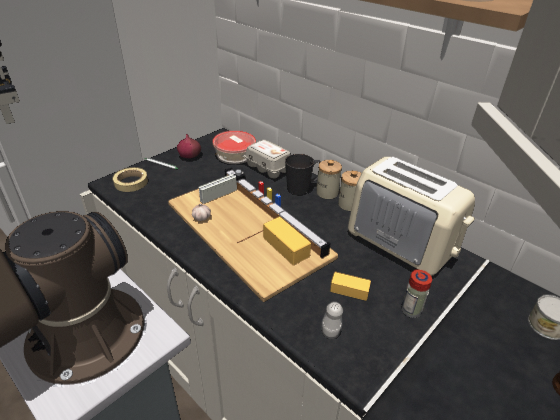

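View pics/t0.png

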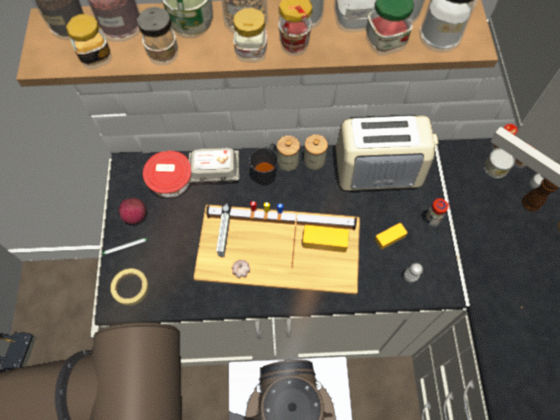

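Large cheese: top (325,237), on the board. The smaller look-alike is at (392,236), off the board. The tabs run from the stop side red (253,205), yellow (267,206), blue (281,207), so red marks the first notch (y = 85 mm). I'll measure these and confirm in a crop.

```bash
cat > m.py <<'E'
from h import *
def rect(W,m):
    p=W[m][:,:2].astype(np.float32); p=p[np.isfinite(p).all(1)]
    return cv2.minAreaRect(p),len(p)
def measure(cam="top",tag=""):
    im,W=cloud(cam);hsv=cv2.cvtColor(im,cv2.COLOR_RGB2HSV).astype(int);H,S,V=[hsv[...,i] for i in range(3)]
    z=W[...,2];x=W[...,0];y=W[...,1]
    reg=(x>.3)&(x<.95)&(y>-.6)&(y<.6)
    op=lambda m:cv2.morphologyEx(m.astype(np.uint8),cv2.MORPH_OPEN,np.ones((3,3)))>0
    out={}
    out["board"]=op(reg&(abs(z-.018)<.008)&(H>8)&(H<28)&(S>60)&(V>90))
    out["cheese"]=op(reg&(abs(z-.068)<.010)&(H>18)&(H<32)&(S>150))
    out["red"]=reg&(z>.04)&(z<.09)&((H<6)|(H>174))&(S>150)&(V>90)
    return im,W,hsv,out
E
python3 - <<'E'
from m import *
im,W,hsv,o=measure()
for k,m in o.items():
    n,l,st,c=cv2.connectedComponentsWithStats(m.astype(np.uint8))
    for i in range(1,n):
        if st[i,4]>(300 if k!="red" else 5):
            r,N=rect(W,l==i);print(k,st[i],np.round(r[0],4),np.round(r[1],4),round(r[2],2),N,np.nanmedian(W[l==i],0).round(4))
for n in ["garlic","jar_red","white_mill","onion","black_mug","red_tab","stop","cheese"]:
    for r in arm.trace(n,"top")[:2]:
        q=W[r["mask"]]; print(n,round(r["score"],2),r["extent"],np.nanpercentile(q,3,axis=0).round(3),np.nanpercentile(q,97,axis=0).round(3))
save(cv2.resize(im[190:300,185:415],None,fx=3.4,fy=3.4,interpolation=cv2.INTER_CUBIC),"c0.png")
E
```

```text
board [ 194  216  165   78 8278] [0.4508 0.0139] [0.4702 0.2059] 82.29 8278 [0.4335 0.0225 0.0168]
cheese [303 225  46  23 825] [ 0.4791 -0.1263] [0.1294 0.0591] 80.93 825 [ 0.4769 -0.1263  0.0666]
red [ 143  151   47   42 1388] [0.719  0.3421] [0.1486 0.1443] 18.09 1388 [0.7123 0.3407 0.0553]
red [250 202   6   8  27] [0.5898 0.0803] [0.0174 0.0087] 72.47 27 [0.5879 0.0798 0.0585]
red [126 217   5   2   8] [0.5701 0.4503] [0.0019 0.0129] 3.8 8 [0.5703 0.449  0.049 ]
garlic 0.77 [229.7, 262.6, 17.4, 16.8] [0.378 0.099 0.019] [0.419 0.144 0.063]
jar_red 0.73 [425.4, 201.3, 24.2, 24.0] [ 0.517 -0.473  0.002] [ 0.557 -0.435  0.112]
jar_red 0.24 [194.9, 201.6, 164.0, 94.6] [ 0.343 -0.208  0.01 ] [0.575 0.231 0.061]
onion 0.76 [118.2, 197.8, 26.5, 23.3] [0.564 0.41  0.028] [0.629 0.476 0.073]
black_mug 0.66 [246.8, 142.2, 31.5, 43.8] [0.676 0.007 0.022] [0.77  0.078 0.105]
red_tab 0.53 [250.7, 201.9, 6.1, 6.8] [0.584 0.073 0.023] [0.595 0.088 0.07 ]
stop 0.78 [215.9, 203.3, 13.9, 55.2] [0.445 0.153 0.026] [0.58  0.185 0.077]
cheese 0.91 [301.3, 228.4, 49.0, 24.3] [ 0.444 -0.184  0.024] [ 0.506 -0.064  0.072]
cheese 0.77 [379.0, 222.6, 27.8, 26.9] [ 0.459 -0.363  0.004] [ 0.513 -0.283  0.037]
```

View pics/c0.png

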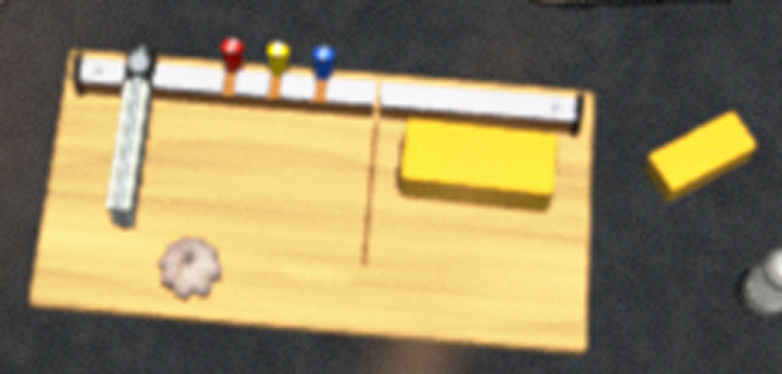

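The crop confirms it: the big cheese is on the board behind the knife line, and the stop is left of the red tab, the tab nearest to it. Now the stop's position and the first move in tool units.

```bash
cat > b.py <<'E'
from h import *
C=np.array([.468,.0116]);YAW=np.deg2rad(82.29-90)
Rb=np.array([[np.cos(YAW),-np.sin(YAW)],[np.sin(YAW),np.cos(YAW)]])
tob=lambda p:(np.asarray(p)[...,:2]-C)@Rb
def go(bx,by,z,psi=YAW-np.pi/2):
    s=arm.get_state();w=C+Rb@[bx,by];p=np.array(s["eef_pos"]);y=s["ee_rot"][2]
    d=np.r_[w,z]-p
    tx=[np.cos(y),np.sin(y)];ty=[np.sin(y),-np.cos(y)]
    return np.round([d[:2]@tx/.025,d[:2]@ty/.025,-d[2]/.025,np.rad2deg((y-psi+np.pi)%(2*np.pi)-np.pi)/5],2)
def where():
    s=arm.get_state();print("t",round(s["t"],2),"board",tob(s["eef_pos"]).round(4),"z",round(s["eef_pos"][2],4),"dyaw",round(np.rad2deg(s["ee_rot"][2]-YAW+np.pi/2),2),"F",np.round(s["force"],1))
E
python3 - <<'E'
from b import *
for cam in ["top","scene"]:
    im,W=cloud(cam)
    for n in ["stop","red_tab"]:
        r=arm.trace(n,cam)
        if not r: print(cam,n,"none");continue
        q=W[r[0]["mask"]];q=q[np.isfinite(q).all(1)]
        b=np.c_[tob(q),q[:,2]]
        if n=="stop":
            t=b[(abs(b[:,2]-.07)<.006)&(b[:,0]<.06)];print(cam,"platetop",len(t),np.percentile(t,[3,50,97],axis=0).round(4).tolist())
        else: print(cam,"tab",np.percentile(b,[5,50,95],axis=0).round(4).tolist())
where();print(go(.03,.215,.15))
E
```

```text
top platetop 192 [[-0.0425, 0.1526, 0.0644], [0.0081, 0.1625, 0.0681], [0.0537, 0.1716, 0.0743]]
top tab [[0.1069, 0.0774, 0.0126], [0.1101, 0.0843, 0.0549], [0.1213, 0.0927, 0.0704]]
scene platetop 176 [[-0.0441, 0.1484, 0.0646], [0.0033, 0.1582, 0.0677], [0.0551, 0.1701, 0.0712]]
scene tab [[0.1074, 0.0731, 0.0414], [0.11, 0.0763, 0.0564], [0.1129, 0.0814, 0.0674]]
t 0.85 board [-0.398   0.5976] z 0.2266 dyaw 84.54 F [0.3 0.  0.8]
[18.5  13.61  3.06 16.91]
```

```bash
python3 -m crank '[[[1.8,1.3,0.3,1.7],[3.6,2.6,0.6,3.4],[5.4,3.9,0.9,5.1],[7.2,5.2,1.2,6.8],[9,6.5,1.5,8.5],[10.8,7.8,1.8,10.2],[12.6,9.1,2.1,11.9],[14.4,10.4,2.4,13.6],[16.2,11.7,2.7,15.3],[18,13.2,3.0,16.9],[18.5,13.6,3.0,16.9],[18.5,13.6,3.0,16.9]]]' 1 20
python3 -c "
from b import *
where();print(go(.03,.215,.042))"
```

```text
t: 2.35
eef_pos: [0.5272, 0.22, 0.1515]
ee_rot: [-3.142, -0.0, -1.706]
force: [-1.0, -0.3, -0.7]
width: 0.0004
gripper_force: 0.0
t 2.35 board [0.0307 0.2145] z 0.1515 dyaw -0.03 F [-1.  -0.3 -0.7]
[-0.02  0.03  4.38 -0.01]
```

```bash
python3 -m crank '[[[0,0,1.5,0],[0,0,3,0],[0,0,4.4,0],[0,0,4.4,0],[0.7,0,4.4,0],[1.2,0,4.4,0],[1.6,0,4.4,0],[2.0,0,4.4,0],[2.4,0,4.4,0],[2.8,0,4.4,0],[3.2,0,4.4,0],[3.2,0,4.4,0]]]'
python3 - <<'E'
from b import *
where()
im,W=cloud("scene");r=arm.trace("stop","scene")
if r:
    q=W[r[0]["mask"]];b=np.c_[tob(q),q[:,2]];t=b[(abs(b[:,2]-.07)<.006)&(b[:,0]<.06)];print(np.percentile(t,[3,50,97],axis=0).round(4).tolist())
save(im[150:300,150:350].repeat(3,0).repeat(3,1),"s1.png")
E
```

```text
t: 3.85
eef_pos: [0.5161, 0.1408, 0.0424]
ee_rot: [-3.141, 0.001, -1.705]
force: [0.3, 0.0, 0.0]
width: 0.0007
gripper_force: 0.0
t 3.85 board [0.0303 0.1345] z 0.0424 dyaw -0.01 F [0.3 0.  0. ]
[[-0.0431, 0.0987, 0.0646], [0.0069, 0.1095, 0.068], [0.0571, 0.1224, 0.0713]]
```

View pics/s1.png

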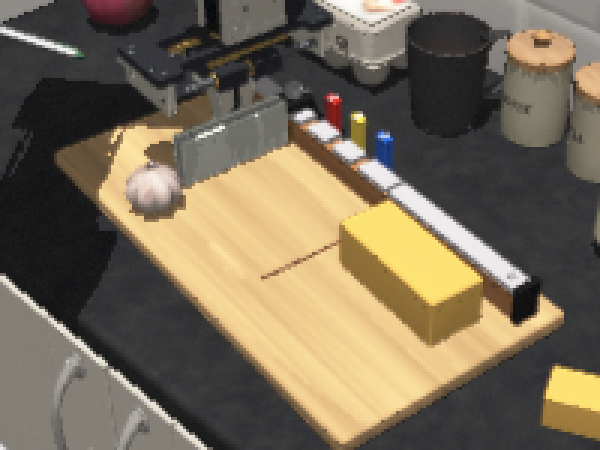

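The crop shows the stop plate sliding freely ahead of the shut fingers, still about 27 mm short of the red tab (crop 333,108), with the garlic clear.

```bash
python3 -m crank '[[[0.15,0,0,0],[0.3,0,0,0],[0.45,0,0,0],[0.55,0,0,0],[0.65,0,0,0],[0.75,0,0,0],[0.8,0,0,0],[0.85,0,0,0]]]'|grep force
cat > st.py <<'E'
from b import *
def st():
  where()
  for c in ["scene","top"]:
    im,W=cloud(c);r=arm.trace("stop",c)
    if r:
        q=W[r[0]["mask"]];b=np.c_[tob(q),q[:,2]];t=b[(abs(b[:,2]-.07)<.006)&(b[:,0]<.06)];print(c,len(t),np.percentile(t,[3,50,97],axis=0)[:,1].round(4).tolist())
E
python3 -c "from st import *;st()"
```

```text
force: [0.9, 0.7, -0.1]
gripper_force: 0.7
t 4.95 board [0.03   0.1137] z 0.0414 dyaw 0.04 F [ 0.9  0.7 -0.1]
scene 198 [0.0797, 0.0912, 0.1008]
```

```bash
for i in 1; do python3 -m crank '[[[0.04,0,0,0],[0.08,0,0,0],[0.12,0,0,0]]]'|grep ^force; done; python3 -m crank '[[[0.04,0,0,0],[0.06,0,0,0],[0.08,0,0,0]]]'|grep ^force;python3 -c "from st import *;st()"
```

```text
force: [0.0, -0.3, -0.3]
force: [0.5, -0.1, -0.5]
t 5.9 board [0.0301 0.1088] z 0.0415 dyaw 0.04 F [ 0.5 -0.1 -0.5]
scene 193 [0.07, 0.0793, 0.0902]
```

```bash
python3 -m crank '[[[0.04,0,0,0],[0.06,0,0,0],[0.06,0,0,0]]]'|grep ^force;python3 -c "from st import *;st()"
```

```text
force: [0.1, -0.2, 0.7]
t 6.47 board [0.0301 0.1074] z 0.0416 dyaw 0.04 F [ 0.1 -0.2  0.7]
scene 209 [0.071, 0.0809, 0.0924]
```

The stop jumped about 11 mm while the finger advanced 5 mm, and there is no push force now, so it has clicked in. Backing off, lifting and moving over to the cheese.

```bash
python3 -m crank '[[[-0.8,0,0,0],[-0.8,0,0,0],[-0.8,0,-2.2,0],[-0.8,0,-4.2,0],[1,0,-4.4,0],[3.2,0,-4.4,0],[5.5,0,-4.4,0],[7.8,0,-4.4,0],[10,0,-4.4,0],[12,0,-4.4,0],[13.5,0,-4.4,0],[13.5,0,-4.4,0]]]'|grep ^force
python3 - <<'E'
from m import *
from st import *
st()
im,W,h,o=measure()
r,N=rect(W,o["cheese"]);print(tob(r[0]),r[1:],N)
im,W=cloud("scene");save(cv2.resize(im[160:290,180:350],None,fx=4,fy=4),"s2.png")
print(go(.03,-.235,.045))
E
```

```text
force: [-0.5, 0.8, -0.8]
t 8.18 board [ 0.0301 -0.2319] z 0.1513 dyaw -0.13 F [-0.5  0.8 -0.8]
scene 191 [0.0705, 0.0789, 0.0901]
top 170 [0.075, 0.0846, 0.094]
[ 0.02852956 -0.17325027] ((0.054212965071201324, 0.057068999856710434), 79.22967529296875) 295
[0.23 0.02 4.27 0.03]
```

View pics/s2.png

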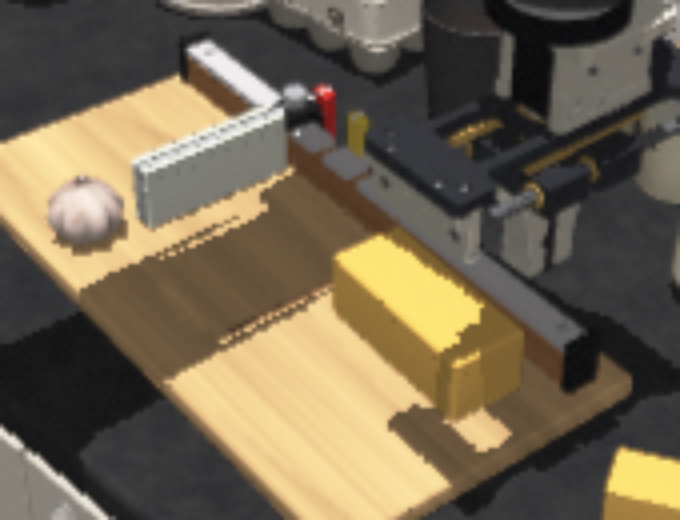

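The picture shows the stop clicked in beside the red tab (crop 325,108); the top camera puts it at y = 84.6 mm against the tab's 84.3. Lowering behind the cheese and pushing.

```bash
python3 -m crank '[[[0,0,1.6,0],[0,0,3.2,0],[0,0,4.2,0],[0,0,4.2,0],[0.5,0,4.2,0],[0.9,0,4.2,0],[1.2,0,4.2,0],[1.6,0,4.2,0],[2.0,0,4.2,0],[2.4,0,4.2,0],[2.7,0,4.2,0],[2.7,0,4.2,0]]]'|grep ^force
cat > ch.py <<'E'
from m import *
from st import *
def ch():
    where()
    for cam in ["top","scene"]:
        im,W,h,o=measure(cam);n,l,s,c=cv2.connectedComponentsWithStats(o["cheese"].astype(np.uint8))
        i=1+s[1:,4].argmax();r,N=rect(W,l==i);b=tob(W[l==i]);b=b[np.isfinite(b).all(1)];print(cam,N,"c",tob(r[0]).round(4),np.round(r[1],3),round(r[2],1),"y range",np.percentile(b[:,1],[2,98]).round(4),"x",np.percentile(b[:,0],[2,98]).round(4))
    return im
E
python3 -c "
from ch import *
im=ch();save(cv2.resize(im[160:290,180:350],None,fx=4,fy=4),'s3.png')"
```

```text
force: [0.0, 0.6, 1.0]
t 9.97 board [ 0.0303 -0.2981] z 0.0465 dyaw -0.01 F [0.  0.6 1. ]Traceback (most recent call last):
  File "<string>", line 3, in <module>
    im=ch();save(cv2.resize(im[160:290,180:350],None,fx=4,fy=4),'s3.png')
  File "ch.py", line 7, in ch
    i=1+s[1:,4].argmax();r,N=rect(W,l==i);b=tob(W[l==i]);b=b[np.isfinite(b).all(1)];print(cam,N,"c",tob(r[0]).round(4),np.round(r[1],3),round(r[2],1),"y range",np.percentile(b[:,1],[2,98]).round(4),"x",np.percentile(b[:,0],[2,98]).round(4))
        ~~~~~~~~~~~~~~^^
ValueError: attempt to get argmax of an empty sequence
```

I pushed the wrong way: tool +x is board -y. The fingers went away from the cheese, 10 mm above the small look-alike, and touched nothing. Reversing.

```bash
python3 -m crank '[[[-1.2,0,0,0],[-2.2,0,0,0],[-2.9,0,0,0],[-3.3,0,0,0],[-3.6,0,0,0],[-3.9,0,0,0],[-4.2,0,0,0],[-4.5,0,0,0],[-4.8,0,0,0],[-5.1,0,0,0],[-5.3,0,0,0],[-5.3,0,0,0]]]'|grep ^force
python3 - <<'E'
from h import *
from b import where
where()
im,W=cloud("scene");save(cv2.resize(im[160:290,180:350],None,fx=4,fy=4),'s3.png')
from m import *
im,W,h,o=measure("scene")
from b import tob
z=W[...,2];m=(z>.055)&(z<.08)&(h[...,0]>15)&(h[...,0]<35)&(h[...,1]>110)
b=tob(W[m]);sel=(b[:,0]>-.05)&(b[:,0]<.07);b=b[sel].astype(np.float32);print(len(b),cv2.minAreaRect(b),np.percentile(b,[2,98],axis=0))
E
```

```text
force: [-1.3, 0.7, -0.5]
t 11.53 board [ 0.0303 -0.1645] z 0.0464 dyaw 0.07 F [-1.3  0.7 -0.5]
132 ((0.02583238109946251, -0.08955001831054688), (0.057763729244470596, 0.1302994191646576), 0.19433212280273438) [[-0.00278079 -0.15430574]
 [ 0.05129221 -0.02564046]]
```

View pics/s3.png

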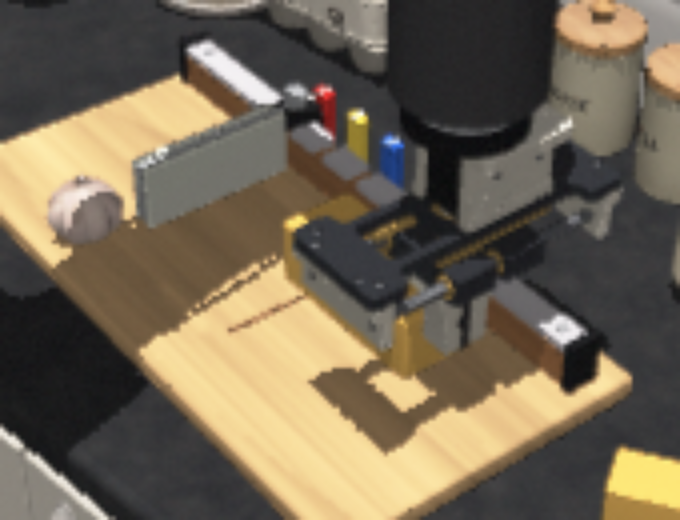

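The cheese goes squarely (relative yaw 0.2°) with its leading end near y = -25 mm, and the stop is still at the red tab. About 100 mm to go.

```bash
python3 -m crank '[[[-0.3,0,0,0],[-0.6,0,0,0],[-0.9,0,0,0],[-1.2,0,0,0],[-1.5,0,0,0],[-1.8,0,0,0],[-2.1,0,0,0],[-2.4,0,0,0],[-2.7,0,0,0],[-3.0,0,0,0],[-3.3,0,0,0],[-3.4,0,0,0]]]'|grep ^force
python3 -m crank '[[[-0.05,0,0,0],[-0.1,0,0,0],[-0.15,0,0,0],[-0.15,0,0,0]]]'|grep ^force
cat > f.py <<'E'
from m import *
from b import tob,where
where()
for c in ["scene","top"]:
    im,W,h,o=measure(c);z=W[...,2];m=(z>.055)&(z<.08)&(h[...,0]>15)&(h[...,0]<35)&(h[...,1]>110)
    b=tob(W[m]);b=b[(b[:,0]>-.05)&(b[:,0]<.07)].astype(np.float32)
    if len(b)>20:print(c,len(b),cv2.minAreaRect(b),np.percentile(b,[2,98],axis=0).round(4).tolist())
    r=arm.trace("stop",c)
    if r:
        q=W[r[0]["mask"]];b=np.c_[tob(q),q[:,2]];t=b[(abs(b[:,2]-.07)<.006)&(b[:,0]<.06)];print(c,"stop",len(t),np.percentile(t,[3,50,97],axis=0)[:,1].round(4).tolist())
    save(cv2.resize(im[160:290,180:350],None,fx=4,fy=4),'f_%s.png'%c)
E
python3 f.py
```

```text
force: [1.1, -1.8, 0.0]
force: [-1.1, 0.0, 0.5]
t 13.62 board [ 0.0303 -0.0763] z 0.0466 dyaw 0.04 F [-1.1  0.   0.5]
scene 79 ((0.023495707660913467, -0.0019933730363845825), (0.1378358006477356, 0.024120766669511795), 74.47969055175781) [[-0.0016, -0.0666], [0.0488, 0.0608]]
scene stop 196 [0.0707, 0.0798, 0.0901]
```

```bash
python3 -m crank '[[[-0.06,0,0,0],[-0.12,0,0,0],[-0.18,0,0,0],[-0.24,0,0,0],[-0.3,0,0,0],[-0.34,0,0,0]]]'|grep ^force
for i in 1; do python3 -m crank '[[[-0.03,0,0,0],[-0.05,0,0,0]]]'|grep ^force; done; python3 f.py
```

```text
force: [-1.0, -5.5, 1.6]
force: [-0.7, -7.6, 2.5]
t 14.82 board [ 0.0299 -0.0673] z 0.0466 dyaw 0.04 F [-0.7 -7.6  2.5]
scene 82 ((0.021760500967502594, 0.005640469491481781), (0.13735102117061615, 0.02036835253238678), 73.642822265625) [[-0.0019, -0.0588], [0.0484, 0.0686]]
scene stop 177 [0.0716, 0.0825, 0.0915]
```

The force rose to 7.6 N, so the cheese is against the stop and below the 11 N that would push the stop out. Backing off now, then checking with a clear view.

```bash
python3 -m crank '[[[0.3,0,0,0],[1.2,0,0,0],[1.6,0,0,0],[1.6,0,-2,0],[2,0,-4,0],[4,0,-5.5,0],[6,0,-6,0],[8,0,-6,0],[10,0,-6,0],[10.5,0,-6,0]]]'|grep ^force
python3 f.py
```

```text
force: [-0.3, 0.8, -0.9]
t 16.27 board [ 0.0302 -0.3314] z 0.1962 dyaw -0.13 F [-0.3  0.8 -0.9]
scene 724 ((0.026029085740447044, 0.007746480405330658), (0.1355879157781601, 0.05829058960080147), 89.71507263183594) [[-0.0022, -0.0573], [0.0517, 0.0689]]
scene stop 175 [0.0716, 0.0826, 0.0913]
top 281 ((0.04043233394622803, 0.02349711023271084), (0.10044888406991959, 0.03712476044893265), 81.90362548828125) [[0.0225, -0.0216], [0.0546, 0.0698]]
top stop 38 [0.0763, 0.085, 0.0943]
```

View pics/f_scene.png

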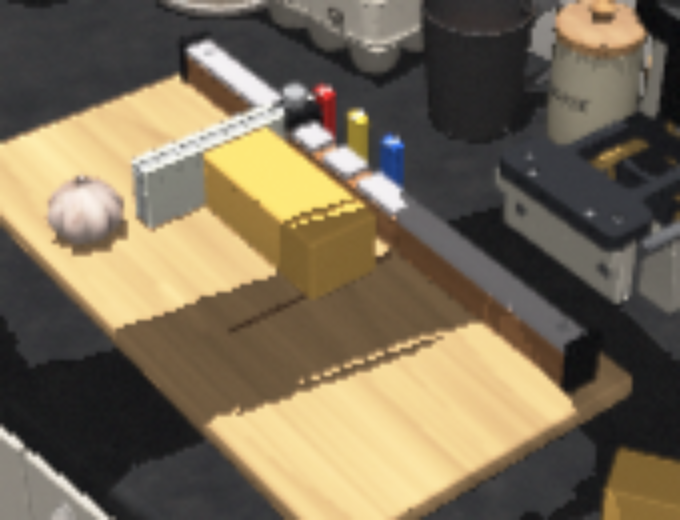

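View pics/f_top.png

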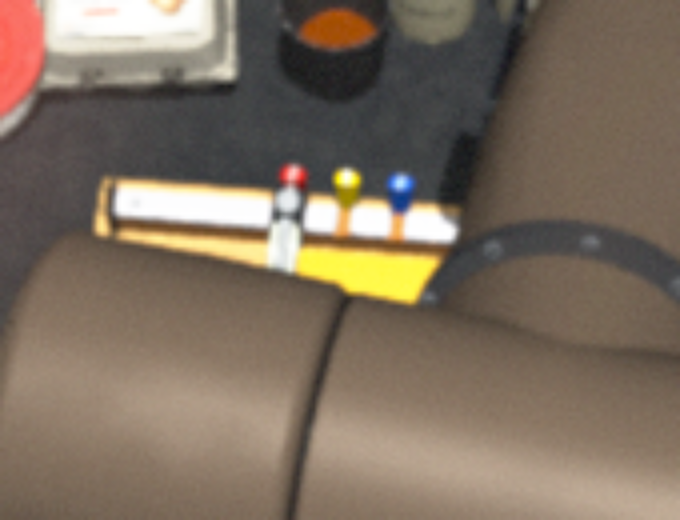

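The scene crop shows the cheese's end flush against the stop plate and the knob beside the red tab (295,100 and 325,108). The top crop shows the knob aligned with the red tab (288,205 and 293,175), stop at y = 85.0 mm. The robot is clear, so I'm handing it in.

```bash
python3 -c "
from station import arm
print(arm.job_done())"
```

```text
the job is handed in; nothing more can be done
None
```

The job is handed in: the stop is clicked in at the red tab, the larger cheese sits squarely against it, and the arm is clear; I saw no bystander moved, though the verdict itself was not shown.

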